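Load the inspection carriers in order

TASK

The parts have been measured and must go onto their two pin carriers: on the green carrier build a stack from the bottom up of the brass bush, the black spacer, the steel ring and lastly the yellow cap, and put the white gear alone on the red carrier. Lower each piece over the carrier's pin until it lies flat, the same way up as it lies now, and let go of it. Leave the computer mouse and the amber vial where they are.

Things in the scene. Friction and masses are not known exactly. Their poses are not given: they have to be found in the camera images.
- green_carrier: Round carrier with a GREEN foot, diameter 72 mm, 10 mm thick, with an upright steel pin of diameter 14 mm at its centre; the pin's top is 64 mm above the bench and its last 6 mm taper to diameter 6 mm. Fixed to the bench. Origin: centre of the foot's underside, on the bench; z up along the pin.
- red_carrier: The same carrier with a RED foot (diameter 72 mm, 10 mm thick, steel pin of diameter 14 mm up to 64 mm above the bench, tapered tip). Fixed to the bench. Origin: centre of the foot's underside, on the bench; z up along the pin.
- brass_bush: Stands on the bench the right way up; origin at the centre of its underside, z up. Brass flanged bush, 18 mm high: at the bottom a flange of diameter 60 mm, 5 mm thick; above it a hub of diameter 42 mm, 13 mm high, to be gripped; through bore of diameter 26 mm. About 0.2 kg.
- black_spacer: Stands on the bench the right way up; origin at the centre of its underside, z up. Plain black plastic ring, outer diameter 50 mm, 12 mm high, through bore of diameter 26 mm. About 30 g.
- steel_ring: Stands on the bench the right way up; origin at the centre of its underside, z up. Plain grey steel ring, outer diameter 54 mm, 14 mm high, through bore of diameter 26 mm. About 0.2 kg.
- yellow_cap: Stands on the bench the right way up; origin at the centre of its underside, z up. Yellow plastic cap, 39 mm high: a round skirt of diameter 48 mm, 21 mm high, with a knob of diameter 26 mm, 18 mm high (21 to 39 mm above the underside) on top, to be gripped. The underside has a blind bore of diameter 24 mm, 16 mm deep, that goes over the end of the pin. About 50 g.
- white_gear: Stands on the bench the right way up; origin at the centre of its underside, z up. White plastic spur gear with 20 teeth, diameter 60 mm over the teeth, 14 mm high, through bore of diameter 26 mm. About 40 g.
- mouse: Black computer mouse, about 100 x 56 mm, 32 mm high, loose: not to be disturbed. Origin at the centre of its underside, x along its length.
- vial: Small amber glass jar with a white cap, diameter 40 mm, 50 mm high, loose: not to be disturbed. Origin at the centre of its underside.
Things that resemble listed ones, but are neither listed nor needed, are in the scene too. What is shaped like the white_gear but blue or pink is not meant. There is more than one size of the black_spacer; the one meant has the size given above.

How it is judged (in metres and radians):
On the way, in this order (a step that is already met when the one before it is completed fails the run):
1. the brass bush lies on the green carrier's foot (horizontal distance between brass_bush and green_carrier below 0.01 m and z of brass_bush in the frame of green_carrier between 0.006 and 0.014 m and angle between brass_bush's own z axis and vertical below 0.1 rad), for 0.2 s.
2. the black spacer lies on the brass bush (horizontal distance between black_spacer and green_carrier below 0.01 m and z of black_spacer in the frame of green_carrier between 0.024 and 0.032 m and angle between black_spacer's own z axis and vertical below 0.1 rad), for 0.2 s.
3. the steel ring lies on the black spacer (horizontal distance between steel_ring and green_carrier below 0.01 m and z of steel_ring in the frame of green_carrier between 0.036 and 0.044 m and angle between steel_ring's own z axis and vertical below 0.1 rad), for 0.2 s.
4. the yellow cap sits on the steel ring (horizontal distance between yellow_cap and green_carrier below 0.01 m and z of yellow_cap in the frame of green_carrier between 0.05 and 0.058 m and angle between yellow_cap's own z axis and vertical below 0.1 rad), for 0.2 s.
At the end, for the whole second after the job is handed in: Bush, spacer, ring and cap lie in this order on the green carrier, undersides 10, 28, 40 and 54 mm above its underside (each within 4 mm), the white gear on the red carrier at 10 mm; all within 10 mm of the pin's axis, flat within 0.1 rad, at rest and released (all of step 1 and all of step 2 and all of step 3 and all of step 4 and linear speed of each of brass_bush, black_spacer, steel_ring, yellow_cap, white_gear below 0.02 m/s and horizontal distance between white_gear and red_carrier below 0.01 m and z of white_gear in the frame of red_carrier between 0.006 and 0.014 m and angle between white_gear's own z axis and vertical below 0.1 rad); the robot touches nothing.
It fails at once if the mouse is pushed more than 20 mm from its place (distance of mouse from where it was at the start of the episode above 0.02 m).
It fails at once if the vial is pushed more than 20 mm from its place (distance of vial from where it was at the start of the episode above 0.02 m).
It also fails if it takes over 144 s, if anything falls off the work surface, if the arm or the gripper's body presses on something with over 40 N, if the wrist force passes 120 N, or if a joint passes its speed limit or range.

ROBOT

A 7-joint arm with a two-finger parallel gripper is mounted at the origin on the work surface. World frame = base frame: x ahead of the robot, y to its left, z up, the work surface at z = 0. Lengths are in m, angles in degrees, forces in N, time in s.
With the tool pointing down it reaches from about 0.425 to 0.875 m from the base axis. Payload 4.7 kg.
Tool frame: the origin (TCP) lies at the very end of the fingers, on their centre line; the grasp point (between the pads) lies 19 mm behind it; z points along the fingers, y is the line along which they close (so a half turn about z gives the same grasp; the last joint's range is limited). The gripper opens to 87 mm and grips with 3 to 60 N. Pads are 19 mm wide; open, the fingers measure 117 mm over their backs; the gripper's body (75 mm by 190 mm) begins 51 mm behind the grasp point.
Start: joints at [-68.405, 18.392, -4.016, 83.108, 1.295, 78.541, -3.26], TCP at [0.231, 0.608, 0.223] pointing down, gripper open.
Joint ranges: [-163.93, 163.93], [-17.29, 119.83], [-79.2, 71.16], [3.27, 140.29], [-89.18, 269.18], [5.43, 117.66], [-154.24, 154.24]. Speed limits (degrees/s): [147.25, 147.25, 180, 180, 180, 180, 180].

INTERFACE

Orientations are given as [roll, pitch, yaw] about the fixed x, y, z axes, in that order (R = Rz(yaw) Ry(pitch) Rx(roll)).
In Python, from cell import get_obs, eyes, env gives the robot as it stands.
- The arm moves only by the tool servo_tool, never from a script. Its argument "series" is a list that holds one entry, the list of rows, each a list of 7 numbers: the shift along the tool's x, y, z in units of 300 mm (1.0 is 300 mm), then the turn, a rotation vector about the tool's x, y, z in units of pi rad (1.0 is pi rad), then the opening, from 0 (shut) to 1 (fully open). In form: [[[tx, ty, tz, wx, wy, wz, gripper], ...]]. A call has 1 to 12 rows; each row is the pose to reach, as a shift and turn from the pose commanded when the call began, along the tool's axes at that moment, turning the shorter way round; what a row does not reach only later rows make up. A row lasts 1/12 s, in which the tool goes at most 41.7 mm and 7.16 degrees, less where a joint would pass 70% of its speed; a pose out of reach is approached as far as the arm can. A call with a number of a shift or a turn outside -1 to 1 is refused whole. A call with a gripper value outside its range is refused whole. The fingers move at their own pace and stop on an object; "grip_force" is the grip in N (left out, the last holds). Time passes only in rows, so rows that repeat a pose let the fingers close. It gives the time, the measured TCP pose, the force, the opening and the grip force at its end, in the units of the state.
- get_obs(): the state, without advancing time (a new reading comes with each control period).
- eyes.read_camera(name): name is "side" or "top" or "wrist"; returns a dict with "frame" (400x640x3 uint8, red, green, blue), "depth" (400x640 float32, m along the optical axis (not along the pixel's ray), 0 where there is no reading), "fx", "fy", "cx", "cy" (pixels), "distortion" ([k1, k2, p1, p2, k3] as OpenCV has them; the pictures are not rectified), "origin" and "rotation" of the camera in the world; the wrist camera has in their place "mount" (4x4, takes a point from camera to tool coordinates, whose origin is the TCP and whose axes are the flange's). Camera axes: x right, y down, z forward; pixel columns grow to the right and rows downward; lengths in m; the calibration is good to about 2 mm. A picture is of the moment at which its call begins: read the wrist's pose just before it.
- env.sign_off(): hands the job in; it is judged then, once.
The state is a dict: "time_s": time; "qpos": joint angles; "joint_velocities": joint speeds; "effort": joint torques, N m; "tool_pos": TCP position; "tool_rot": TCP orientation; "force": force on the tool from outside, world axes, zero at the start; "wrist_torque": the same for the moment, N m; "grip_width": finger opening in m; "grasp_force": force on a finger pad.
Only numpy, scipy, OpenCV 4.12 (cv2) and the standard library are available. Lean on these libraries where they do the work, as an engineer would, in place of code of your own. Each camera call takes 0.05 s, during which the arm holds its last target. There are 200 camera calls.

## Working session

There is one attempt and no reset: what is moved stays moved. The work goes in short steps, Python scripts to look and compute and a tool call to move; the robot and the scene stay as the last step left them, time stands still between calls to the robot, and variables do not carry over. Pictures are saved under pics/ and viewed, at most 17 in all, crops included, and the job is handed in when it is done.

Besides the shell and the picture viewer there is one more tool, called after ">>>" as name(argument=value, ...), one argument or row to a line, values as JSON. servo_tool: Moves the arm, as the interface text tells. Shifts and turns lie within -1 to 1; 1 stands for 300 mm of shift or pi rad of turn. Its arguments: {"type":"object","properties":{"series":{"type":"array"},"grip_force":{"type":"number"}},"required":["series"]}

```bash
ls; mkdir -p pics
cat > h.py <<'E'
import numpy as np, cv2
from cell import get_obs, eyes, env
def look(n):
    o=get_obs(); return o, eyes.read_camera(n)
E
python3 - <<'E'
from h import *
o,t=look("top"); s=look("side")[1]
print(o)
for n,c in (("top",t),("side",s)):
    cv2.imwrite(f"pics/{n}0.png",c["frame"][:,:,::-1]); print({k:v for k,v in c.items() if k not in("frame","depth")})
E
```

```text
pics
{'time_s': 0.0, 'qpos': array([-68.40545146,  18.43814111,  -4.01541159,  83.17702215,
         1.29678619,  78.54023217,  -3.26067055]), 'joint_velocities': array([ 0.13288703, -0.04813287,  0.07373412,  0.02578569,  0.06409758,
       -0.01332945,  0.06160487]), 'effort': array([ 4.82808025e-05, -4.91281736e+01, -4.03738786e-01, -3.12536788e+01,
       -6.39250455e-02,  4.34551982e-02,  1.73414060e-04]), 'tool_pos': array([0.23053674, 0.6071372 , 0.22145334]), 'tool_rot': array([-1.79889950e+02,  7.64192176e-03,  1.59214828e+02]), 'force': array([-0.26644891, -0.69489321, -0.11407201]), 'wrist_torque': array([-0.04350012, -0.00698187,  0.01243973]), 'grasp_force': 0.0, 'grip_width': 0.08698699381902061}
{'fx': 405.67183962418994, 'fy': 405.67183962418994, 'cx': 317.9086566168231, 'cy': 205.03683396353216, 'distortion': array([-0.02672448,  0.        ,  0.        ,  0.        ,  0.        ]), 'origin': array([0.36270115, 0.03269553, 1.10692789]), 'rotation': array([-171.38976159,    0.78373655,  -88.8244056 ])}
{'fx': 421.1844625839814, 'fy': 421.1844625839814, 'cx': 324.24294915141286, 'cy': 199.43355752407697, 'distortion': array([-0.01549984,  0.        ,  0.        ,  0.        ,  0.        ]), 'origin': array([ 0.32323255, -0.92818298,  0.84935701]), 'rotation': array([-129.38568844,   -1.03593631,  -11.36923208])}
```

View pics/top0.png

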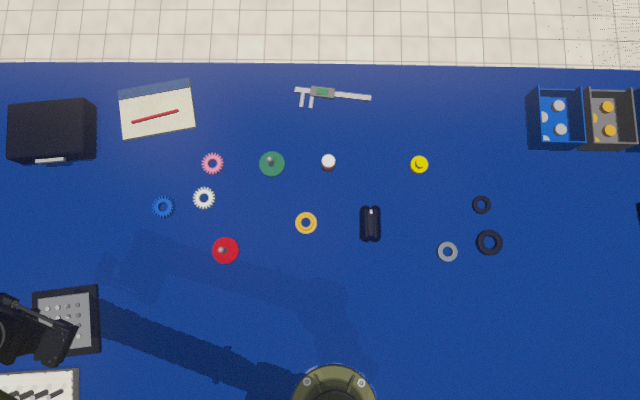

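View pics/side0.png

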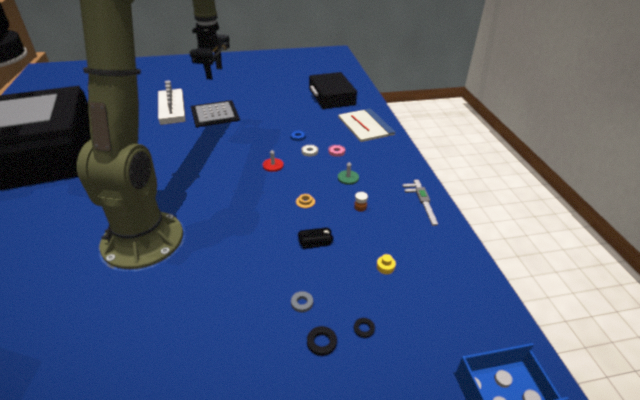

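The top view shows the white gear at (204,198), with the pink one at (212,163) and the blue one at (163,207) as lookalikes. The rest, in pixels:
- Carriers: green (271,163) and red (225,250).
- Parts: brass bush (306,222), yellow cap (419,164), steel ring (447,251).
- Black rings: a small one at (481,204) and a large one at (489,242).
- Leave alone: vial (328,162) and mouse (370,223).

The two black rings are the ones I could confuse, so I'll measure both diameters.

```bash
cat >> h.py <<'E'
from scipy.spatial.transform import Rotation as R
def campose(c,o=None):
    if "mount" in c:
        T=np.eye(4);T[:3,:3]=R.from_euler("xyz",o["tool_rot"],degrees=True).as_matrix();T[:3,3]=o["tool_pos"]
        M=T@np.array(c["mount"]); return M[:3,:3],M[:3,3]
    return R.from_euler("xyz",c["rotation"],degrees=True).as_matrix(),np.array(c["origin"])
def rays(c,uv,z,o=None):
    K=np.array([[c["fx"],0,c["cx"]],[0,c["fy"],c["cy"]],[0,0,1]])
    p=cv2.undistortPoints(np.float64(uv).reshape(-1,1,2),K,np.array(c["distortion"]))[:,0]
    Rm,t=campose(c,o); d=np.c_[p,np.ones(len(p))]@Rm.T
    return t+d*((z-t[2])/d[:,2])[:,None]
def sel(f,kind):
    h=cv2.cvtColor(f,cv2.COLOR_RGB2HSV); H,S,V=[h[...,i].astype(int) for i in range(3)]
    return {"white":(S<60)&(V>110),"brass":(H>12)&(H<25)&(S>90)&(V>90),"yellow":(H>25)&(H<35)&(S>120)&(V>90),"grey":(S<90)&(V>70),
     "black":(V<60)&(S<200),"green":(H>60)&(H<90)&(S>80),"red":((H<8)|(H>172))&(S>130)&(V>70),"notblue":~((H>100)&(H<125)&(S>150))}[kind].astype(np.uint8)
def circ(c,kind,seed,z,o=None,r=22):
    """outer contour nearest seed pixel, cast to height z -> centre, diameter"""
    m=sel(c["frame"],kind); k=np.zeros_like(m); cv2.circle(k,tuple(map(int,seed)),r,1,-1); m=m*k
    cs=cv2.findContours(m,cv2.RETR_EXTERNAL,cv2.CHAIN_APPROX_NONE)[0]
    q=max(cs,key=cv2.contourArea)[:,0]
    w=rays(c,q,z,o)[:,:2]; (cx,cy),rr=cv2.minEnclosingCircle(np.float32(w*1000))
    e=cv2.fitEllipse(np.float32(w*1000))
    return np.round([cx,cy,2*rr],1),np.round([*e[0],*e[1]],1),q.mean(0).round(1)
E
python3 - <<'E'
from h import *
o,t=look("top")
L=[("gear","white",(204,198),.014),("green","green",(271,163),.01),("red","red",(225,250),.01),("bush","brass",(306,222),.005),("ring","grey",(447,251),.014),
("cap","yellow",(419,164),.021),("blackS","black",(481,204),.012),("blackL","black",(489,242),.012),("vial","notblue",(328,162),.05),("mouse","notblue",(370,223),.02),("pink","notblue",(212,163),.014)]
for n,k,s,z in L:
    print(n,*circ(t,k,s,z,r=17 if n!="mouse" else 24))
for n,u in(("S",(481,204)),("mouse",(370,223))):
    print(n,(t["frame"][u[1],u[0]]),t["frame"][u[1]-8:u[1]+9:4,u[0]-8].tolist())
f=t["frame"][130:280,140:520]; cv2.imwrite("pics/crop0.png",cv2.resize(f[:,:,::-1],None,fx=2.1,fy=2.1,interpolation=cv2.INTER_CUBIC))
E
```

```text
gear [542.8 365.7  61.7] [542.7 365.6  57.9  58.2] [203.6 197.6]
green [642.7 182.8  70.5] [642.9 182.4  66.7  68.6] [271.6 163.6]
red [401.  299.8  70.5] [401.  299.6  66.5  67.5] [225. 250.]
bush [480.4  84.   58.4] [480.1  84.   55.8  56.5] [305.6 222.7]
ring [ 408.8 -296.8   54.5] [ 409.1 -296.9   51.3   52.4] [447.  251.4]
cap [ 646.1 -223.7   46.9] [ 646.  -223.9   44.5   45.1] [418.8 163.9]
blackS [ 526.5 -375.5   15.6] [ 526.6 -374.7    2.4   15.4] [474.2 208.5]
blackL [ 437.6 -419.5   35.1] [ 442.9 -325.    77.8  211.6] [494.6 241.5]
vial [639.3  27.1  50.8] [639.1  25.9  39.   50.2] [328.  162.1]
mouse [482.6 -88.3  94.2] [482.4 -89.3  52.2  97.4] [369.5 223.4]
pink [639.9 347.3  67.6] [639.9 347.6  61.7  65.4] [212.5 163.5]
S [ 34  74 150] [[34, 74, 148], [21, 35, 62], [39, 42, 64], [23, 38, 64], [30, 74, 147]]
mouse [54 58 73] [[30, 32, 59], [26, 37, 60], [12, 23, 55], [14, 27, 56], [30, 31, 60]]
```

View pics/crop0.png

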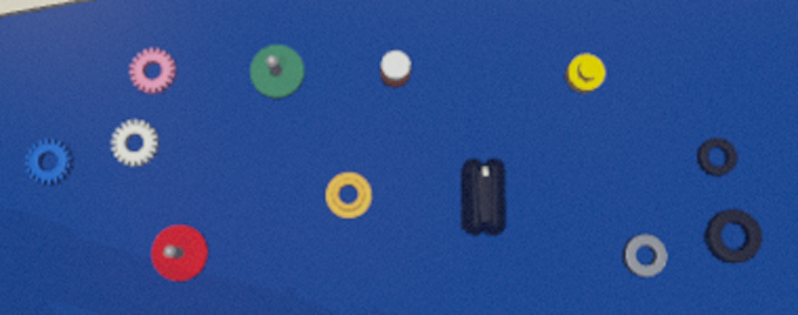

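The masks missed most of the black rings, but the crop gives their sizes. Using the steel ring (54 mm) as the scale, the small ring at (481,204) comes out at about 50 mm, so it's the spacer. The big one, at about 70 mm, is the decoy. The gear I want is the white one at (204,198). I'll start moving towards the bush, turning to yaw 180 so the tool axes become (-X, Y, -Z).

>>> servo_tool(
  series=[
    [[-0.846, -0.631, 0.07, 0, 0, -0.1156, 1], [-0.846, -0.631, 0.07, 0, 0, -0.1156, 1], [-0.846, -0.631, 0.07, 0, 0, -0.1156, 1], [-0.846, -0.631, 0.07, 0, 0, -0.1156, 1], [-0.846, -0.631, 0.07, 0, 0, -0.1156, 1], [-0.846, -0.631, 0.07, 0, 0, -0.1156, 1], [-0.846, -0.631, 0.07, 0, 0, -0.1156, 1], [-0.846, -0.631, 0.07, 0, 0, -0.1156, 1], [-0.846, -0.631, 0.07, 0, 0, -0.1156, 1], [-0.846, -0.631, 0.07, 0, 0, -0.1156, 1]],
  ],
  grip_force=20,
)

```text
time_s: 0.98
tool_pos: [0.4017, 0.339, 0.2015]
tool_rot: [180.0, -0.0, 179.8]
force: [0.1, 1.0, -0.1]
grip_width: 0.087
grasp_force: 0.0
```

Run:
```python
from h import *
o,t=look("top")
f=t["frame"]; V=f.max(2)
for s in((481,204),(489,242)):
    m=(V<100).astype(np.uint8);k=np.zeros_like(m);cv2.circle(k,s,18,1,-1);m*=k
    cs=cv2.findContours(m,cv2.RETR_EXTERNAL,cv2.CHAIN_APPROX_NONE)[0];q=max(cs,key=cv2.contourArea)[:,0]
    w=rays(t,q,.012)[:,:2]*1000;print(cv2.minEnclosingCircle(np.float32(w)))
o=get_obs();print(o["qpos"].round(1),o["tool_pos"],o["tool_rot"])
w=eyes.read_camera("wrist");print(np.array(w["mount"]).round(3),w["fx"])
cv2.imwrite("pics/w1.png",w["frame"][:,:,::-1])
```

```text
((538.1058959960938, -393.2511901855469), 25.601011276245117)
((436.0670471191406, -410.0255126953125), 37.16819381713867)
[-47.4   4.    4.3 102.6  -0.4  73.5  47. ] [0.40060584 0.34077888 0.20153536] [ 1.79962247e+02 -2.66147962e-02  1.79973266e+02]
[[ 0.001 -0.966 -0.257  0.069]
 [ 1.     0.001  0.    -0.   ]
 [ 0.    -0.257  0.966 -0.161]
 [ 0.     0.     0.     1.   ]] 275.29464332193174
```

View pics/w1.png

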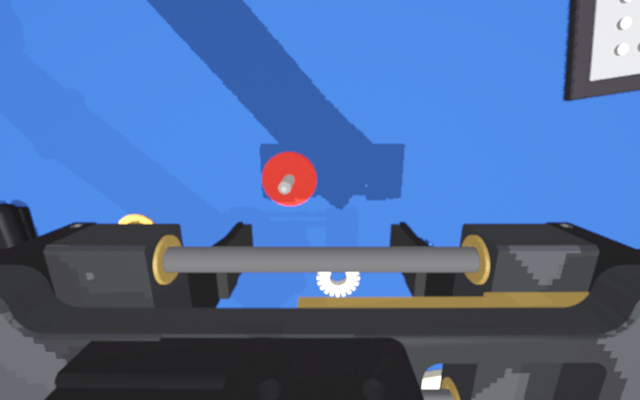

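The wrist view shows the red carrier at (290,180), the white gear at (338,280) and the edge of the bush at (135,218). An object under the TCP appears near row 180, so I can measure from a hover. The small black ring measures 51 mm and the big one 74 mm.

>>> servo_tool(
  series=[
    [[-0.263, -0.853, 0, 0, 0, 0, 1], [-0.263, -0.853, 0, 0, 0, 0, 1], [-0.263, -0.853, 0, 0, 0, 0, 1], [-0.263, -0.853, 0, 0, 0, 0, 1], [-0.263, -0.853, 0, 0, 0, 0, 1], [-0.263, -0.853, 0, 0, 0, 0, 1], [-0.263, -0.853, 0, 0, 0, 0, 1], [-0.263, -0.853, 0, 0, 0, 0, 1], [-0.263, -0.853, 0, 0, 0, 0, 1]],
  ],
)

```text
time_s: 1.83
tool_pos: [0.4799, 0.0857, 0.2016]
tool_rot: [180.0, 0.0, -180.0]
force: [0.4, 0.5, -1.4]
grip_width: 0.0866
grasp_force: 0.0
```

```bash
cat > m.py <<'E'
from h import *
import sys
def meas(kind,z,seedxy=None,lo=40,rpx=60):
    """wrist view: contour of colour near the projection of a world point -> circle at height z, distance from TCP"""
    o=get_obs(); c=eyes.read_camera("wrist")
    Rm,t=campose(c,o); p=np.r_[seedxy if seedxy is not None else o["tool_pos"][:2],z]
    q=(p-t)@Rm; s=(c["fx"]*q[0]/q[2]+c["cx"],c["fy"]*q[1]/q[2]+c["cy"])
    if kind=="black":
        pass
    a=circ(c,kind,s,z,o,rpx); print(kind,"seed px",np.round(s),*a,"tcp",(o["tool_pos"]*1000).round(1),o["tool_rot"].round(1))
    print("shift units tx,ty",np.round([-(a[0][0]/1000-o["tool_pos"][0])/.3,(a[0][1]/1000-o["tool_pos"][1])/.3],4))
    return c
if __name__=="__main__": 
    c=meas(sys.argv[1],float(sys.argv[2]),rpx=int(sys.argv[3]) if len(sys.argv)>3 else 60)
    if len(sys.argv)>4: cv2.imwrite(sys.argv[4],c["frame"][:,:,::-1])
E
python3 m.py brass .005 60 pics/w2.png
```

```text
brass seed px [321. 178.] [479.8  82.5  58.4] [479.9  82.5  56.6  57. ] [318.5 177.9] tcp [479.9  85.7 201.6] [ 180.    0. -180.]
shift units tx,ty [ 0.0002 -0.0107]
```

View pics/w2.png

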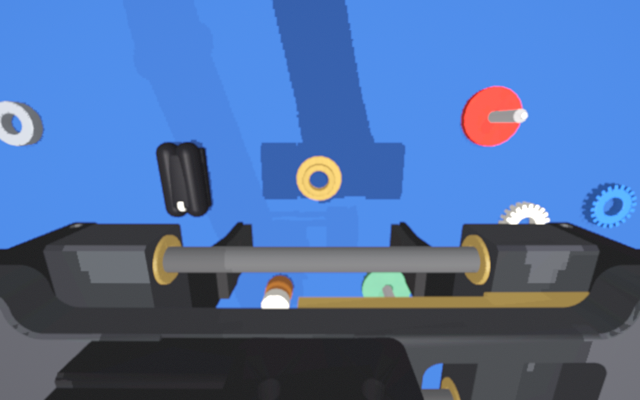

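The bush is at (318,178), right under the TCP, and matches the top-view position within 2 mm. Descending and gripping.

>>> servo_tool(
  series=[
    [[0, -0.009, 0.25, 0, 0, 0, 1], [0, -0.009, 0.4, 0, 0, 0, 1], [0, -0.009, 0.5, 0, 0, 0, 1], [0, -0.009, 0.57, 0, 0, 0, 1], [0, -0.009, 0.62, 0, 0, 0, 1], [0, -0.009, 0.643, 0, 0, 0, 1], [0, -0.009, 0.643, 0, 0, 0, 1], [0, -0.009, 0.643, 0, 0, 0, 1], [0, -0.009, 0.643, 0, 0, 0, 0], [0, -0.009, 0.643, 0, 0, 0, 0], [0, -0.009, 0.643, 0, 0, 0, 0], [0, -0.009, 0.643, 0, 0, 0, 0]],
  ],
  grip_force=30,
)

```text
time_s: 2.88
tool_pos: [0.4807, 0.0824, 0.0098]
tool_rot: [179.9, 0.1, -180.0]
force: [-0.7, -0.0, -0.1]
grip_width: 0.068
grasp_force: 0.0
```

>>> servo_tool(
  series=[
    [[0, 0, 0, 0, 0, 0, 0], [0, 0, 0, 0, 0, 0, 0], [0, 0, 0, 0, 0, 0, 0], [0, 0, 0, 0, 0, 0, 0]],
  ],
)

```text
time_s: 3.22
tool_pos: [0.4798, 0.0821, 0.0087]
tool_rot: [180.0, 0.0, -180.0]
force: [0.2, -0.7, 0.5]
grip_width: 0.0417
grasp_force: 15.2
```

>>> servo_tool(
  series=[
    [[0, 0, -0.05, 0, 0, 0, 0], [0, 0, -0.15, 0, 0, 0, 0], [0, 0, -0.29, 0, 0, 0, 0], [-0.1, 0.06, -0.4, 0, 0, 0, 0], [-0.2, 0.12, -0.5, 0, 0, 0, 0], [-0.3, 0.18, -0.6, 0, 0, 0, 0], [-0.41, 0.25, -0.638, 0, 0, 0, 0], [-0.5, 0.3, -0.638, 0, 0, 0, 0], [-0.543, 0.335, -0.638, 0, 0, 0, 0], [-0.543, 0.335, -0.638, 0, 0, 0, 0], [-0.543, 0.335, -0.638, 0, 0, 0, 0]],
  ],
)

```text
time_s: 4.13
tool_pos: [0.6423, 0.1831, 0.1983]
tool_rot: [-179.9, -0.2, -179.9]
force: [0.9, 0.4, -1.8]
grip_width: 0.0413
grasp_force: 30.0
```

```bash
python3 m.py green .01 60 pics/w3.png
```

```text
green seed px [321. 180.] [642.7 181.4  70.5] [635.7 181.4  53.3  72.8] [320.  175.4] tcp [642.3 183.1 198.3] [-179.9   -0.2 -179.9]
shift units tx,ty [-0.0014 -0.0058]
```

View pics/w3.png

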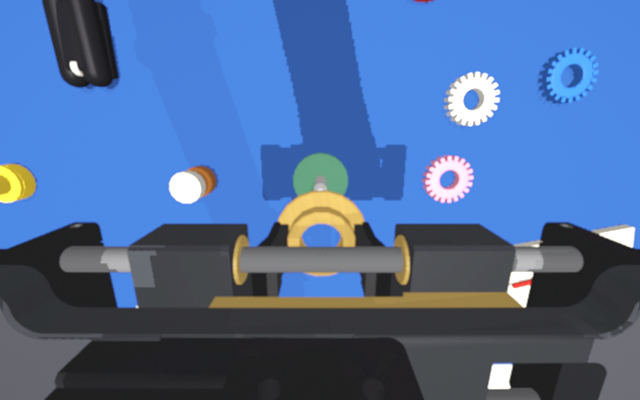

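The bush is held with the green foot and pin at (320,178), centred below it. Lowering.

>>> servo_tool(
  series=[
    [[-0.001, -0.005, 0.1, 0, 0, 0, 0], [-0.001, -0.005, 0.2, 0, 0, 0, 0], [-0.001, -0.005, 0.3, 0, 0, 0, 0], [-0.001, -0.005, 0.38, 0, 0, 0, 0], [-0.001, -0.005, 0.46, 0, 0, 0, 0], [-0.001, -0.005, 0.53, 0, 0, 0, 0], [-0.001, -0.005, 0.57, 0, 0, 0, 0], [-0.001, -0.005, 0.59, 0, 0, 0, 0], [-0.001, -0.005, 0.6, 0, 0, 0, 0], [-0.001, -0.005, 0.6, 0, 0, 0, 0], [-0.001, -0.005, 0.6, 0, 0, 0, 0]],
  ],
)

```text
time_s: 5.1
tool_pos: [0.6439, 0.1813, 0.0215]
tool_rot: [180.0, 0.1, -180.0]
force: [0.0, 0.9, -0.8]
grip_width: 0.041
grasp_force: 30.0
```

>>> servo_tool(
  series=[
    [[0, 0, 0.008, 0, 0, 0, 0], [0, 0, 0.008, 0, 0, 0, 0], [0, 0, 0.008, 0, 0, 0, 0.8], [0, 0, 0.008, 0, 0, 0, 0.8], [0, 0, 0.008, 0, 0, 0, 0.8], [0, 0, 0.008, 0, 0, 0, 0.8], [0, 0, 0.008, 0, 0, 0, 0.8], [0, 0, 0.008, 0, 0, 0, 0.8]],
  ],
)

```text
time_s: 5.77
tool_pos: [0.643, 0.1812, 0.0177]
tool_rot: [180.0, 0.0, -180.0]
force: [0.9, -0.4, -0.7]
grip_width: 0.0678
grasp_force: 0.0
```

>>> servo_tool(
  series=[
    [[0, 0, -0.05, 0, 0, 0, 0.8], [0, 0, -0.15, 0, 0, 0, 0.8], [0, 0, -0.28, 0, 0, 0, 0.8], [0, 0, -0.4, 0, 0, 0, 0.8], [0, 0, -0.5, 0, 0, 0, 0.8], [0, 0, -0.6, 0, 0, 0, 0.8], [0, 0, -0.6, 0, 0, 0, 0.8], [0, 0, -0.6, 0, 0, 0, 0.8]],
  ],
)

```text
time_s: 6.43
tool_pos: [0.6443, 0.1814, 0.2004]
tool_rot: [179.9, 0.3, -180.0]
force: [-0.3, 0.5, -1.5]
grip_width: 0.0696
grasp_force: 0.0
```

```bash
python3 m.py brass .015 60 pics/w4.png; python3 m.py green .01 60
```

```text
brass seed px [321. 179.] [644.1 181.1  59.2] [643.9 181.2  57.8  57.9] [320.6 178.4] tcp [644.3 181.4 200.4] [ 179.9    0.3 -180. ]
shift units tx,ty [ 0.0008 -0.001 ]
green seed px [321. 179.] [643.1 181.6  70.5] [643.9 181.4  67.   67.7] [321.4 176.3] tcp [643.1 181.2 198.1] [ 1.8e+02  1.0e-01 -1.8e+02]
shift units tx,ty [0.0001 0.0013]
```

View pics/w4.png

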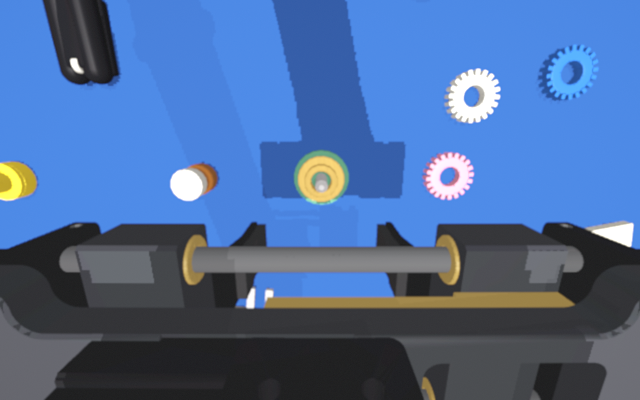

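The bush is seated, concentric with the pin at (321,178). Next is the spacer at (538,-393).

>>> servo_tool(
  series=[
    [[0.175, -0.957, 0, 0, 0, 0, 0.8], [0.175, -0.957, 0, 0, 0, 0, 0.8], [0.175, -0.957, 0, 0, 0, 0, 0.8], [0.175, -0.957, 0, 0, 0, 0, 0.8], [0.175, -0.957, 0, 0, 0, 0, 0.8], [0.175, -0.957, 0, 0, 0, 0, 0.8], [0.175, -0.957, 0, 0, 0, 0, 0.8], [0.175, -0.957, 0, 0, 0, 0, 0.8]],
  ],
)

```text
time_s: 7.2
tool_pos: [0.5866, -0.1181, 0.1964]
tool_rot: [-179.6, -0.2, 179.2]
force: [-0.2, -1.6, 0.1]
grip_width: 0.0697
grasp_force: 0.0
```

>>> servo_tool(
  series=[
    [[0.175, -0.957, 0, 0, 0, 0, 0.8], [0.175, -0.957, 0, 0, 0, 0, 0.8], [0.175, -0.957, 0, 0, 0, 0, 0.8], [0.175, -0.957, 0, 0, 0, 0, 0.8], [0.175, -0.957, 0, 0, 0, 0, 0.8], [0.175, -0.957, 0, 0, 0, 0, 0.8], [0.175, -0.957, 0, 0, 0, 0, 0.8], [0.175, -0.957, 0, 0, 0, 0, 0.8], [0.175, -0.957, 0, 0, 0, 0, 0.8]],
  ],
)

```text
time_s: 7.95
tool_pos: [0.5351, -0.3964, 0.1955]
tool_rot: [-180.0, -0.2, 179.6]
force: [0.2, 0.8, -0.4]
grip_width: 0.0699
grasp_force: 0.0
```

```bash
sed -i 's/"black":(V<60)&(S<200)/"black":(V<90)/' h.py; python3 m.py black .012 34 pics/w5.png; python3 -c "
from h import *;print(get_obs()['qpos'].round(1))"
```

```text
black seed px [321. 181.] [ 537.9 -396.8   47.1] [ 537.9 -396.9   45.2   45.8] [320.8 182.7] tcp [ 535.1 -396.4  195.5] [-180.    -0.2  179.6]
shift units tx,ty [-0.0095 -0.0014]
[  8.1  23.5  34.6  83.8 -13.4  77.1 133.4]
```

View pics/w5.png

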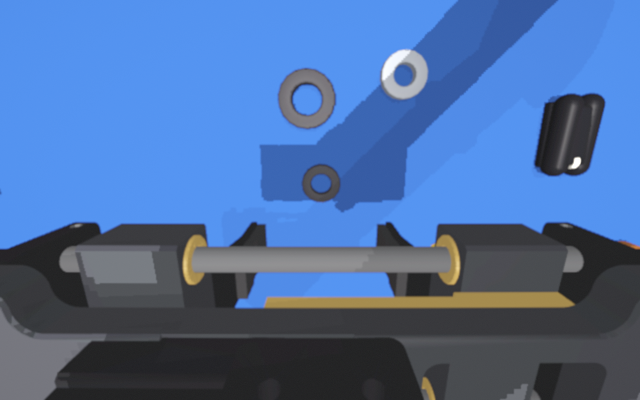

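The small spacer is at (321,183) and clear of the big ring at (306,98). Descending.

>>> servo_tool(
  series=[
    [[-0.008, -0.002, 0.13, 0, 0, 0, 0.8], [-0.008, -0.002, 0.26, 0, 0, 0, 0.8], [-0.008, -0.002, 0.39, 0, 0, 0, 0.8], [-0.008, -0.002, 0.5, 0, 0, 0, 0.8], [-0.008, -0.002, 0.58, 0, 0, 0, 0.8], [-0.008, -0.002, 0.62, 0, 0, 0, 0.8], [-0.008, -0.002, 0.634, 0, 0, 0, 0.8], [-0.008, -0.002, 0.636, 0, 0, 0, 0.8], [-0.008, -0.002, 0.636, 0, 0, 0, 0.8]],
  ],
)

```text
time_s: 8.75
tool_pos: [0.5419, -0.3937, 0.0082]
tool_rot: [-180.0, 0.1, -179.9]
force: [0.7, 0.3, 0.7]
grip_width: 0.0694
grasp_force: 0.0
```

>>> servo_tool(
  series=[
    [[0, 0, 0, 0, 0, 0, 0], [0, 0, 0, 0, 0, 0, 0], [0, 0, 0, 0, 0, 0, 0], [0, 0, 0, 0, 0, 0, 0], [0, 0, 0, 0, 0, 0, 0], [0, 0, 0, 0, 0, 0, 0]],
  ],
  grip_force=25,
)

```text
time_s: 9.25
tool_pos: [0.541, -0.3941, 0.0077]
tool_rot: [-180.0, 0.1, -180.0]
force: [0.0, 0.2, 3.5]
grip_width: 0.0481
grasp_force: 25.0
```

The grip only overlaps the spacer by about 4 mm and sits 3 mm off in X, so I'll regrip lower.

>>> servo_tool(
  series=[
    [[0, 0, 0, 0, 0, 0, 0.7], [0, 0, 0, 0, 0, 0, 0.7], [0, 0, 0, 0, 0, 0, 0.7], [0.008, 0, 0.005, 0, 0, 0, 0.7], [0.008, 0, 0.013, 0, 0, 0, 0.7], [0.008, 0, 0.013, 0, 0, 0, 0.7], [0.008, 0, 0.013, 0, 0, 0, 0], [0.008, 0, 0.013, 0, 0, 0, 0], [0.008, 0, 0.013, 0, 0, 0, 0], [0.008, 0, 0.013, 0, 0, 0, 0], [0.008, 0, 0.013, 0, 0, 0, 0], [0.008, 0, 0.013, 0, 0, 0, 0]],
  ],
)

```text
time_s: 10.25
tool_pos: [0.5382, -0.3937, 0.003]
tool_rot: [180.0, 0.0, -180.0]
force: [-0.7, 0.1, -1.4]
grip_width: 0.0485
grasp_force: 25.0
```

>>> servo_tool(
  series=[
    [[0, 0, -0.05, 0, 0, 0, 0], [0, 0, -0.15, 0, 0, 0, 0], [0, 0.05, -0.27, 0, 0, 0, 0], [-0.03, 0.15, -0.36, 0, 0, 0, 0], [-0.06, 0.28, -0.42, 0, 0, 0, 0], [-0.09, 0.41, -0.455, 0, 0, 0, 0], [-0.11, 0.54, -0.455, 0, 0, 0, 0], [-0.13, 0.67, -0.455, 0, 0, 0, 0], [-0.15, 0.8, -0.455, 0, 0, 0, 0], [-0.17, 0.92, -0.455, 0, 0, 0, 0], [-0.175, 0.959, -0.455, 0, 0, 0, 0]],
  ],
)

```text
time_s: 11.17
tool_pos: [0.5921, -0.0977, 0.1406]
tool_rot: [179.7, 0.1, -179.5]
force: [0.1, 1.1, 0.3]
grip_width: 0.0483
grasp_force: 25.0
```

>>> servo_tool(
  series=[
    [[-0.03, 0.13, 0, 0, 0, 0, 0], [-0.05, 0.26, 0, 0, 0, 0, 0], [-0.07, 0.39, 0, 0, 0, 0, 0], [-0.09, 0.52, 0, 0, 0, 0, 0], [-0.12, 0.65, 0, 0, 0, 0, 0], [-0.14, 0.77, 0, 0, 0, 0, 0], [-0.16, 0.87, 0, 0, 0, 0, 0], [-0.175, 0.94, 0, 0, 0, 0, 0], [-0.175, 0.959, 0, 0, 0, 0, 0], [-0.175, 0.959, 0, 0, 0, 0, 0], [-0.175, 0.959, 0, 0, 0, 0, 0], [-0.175, 0.959, 0, 0, 0, 0, 0]],
  ],
)

```text
time_s: 12.17
tool_pos: [0.6433, 0.1786, 0.14]
tool_rot: [-179.9, 0.0, 179.8]
force: [-0.7, -0.5, -0.2]
grip_width: 0.0486
grasp_force: 25.0
```

```bash
python3 m.py green .01 60; python3 m.py brass .015 60 pics/w6.png
```

```text
green seed px [321. 190.] [642.7 181.4  70.5] [643.9 181.4  66.9  68.2] [324.3 179.2] tcp [643.3 178.6 140. ] [-179.9    0.   179.8]
shift units tx,ty [0.002  0.0092]
brass seed px [321. 191.] [643.9 181.2  59. ] [639.7 181.4  48.4  57.6] [323.7 186.5] tcp [643.3 178.7 140. ] [-179.9    0.   179.8]
shift units tx,ty [-0.0019  0.0084]
```

View pics/w6.png

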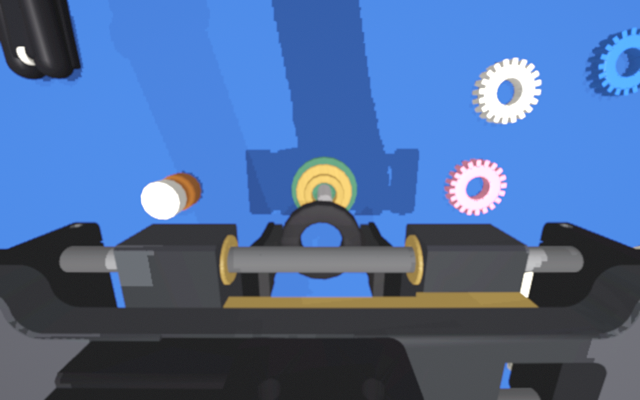

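The spacer is held with the bush and pin at (324,187) below it; it needs 3 mm more in Y. Lowering, then releasing.

>>> servo_tool(
  series=[
    [[0, 0.009, 0.05, 0, 0, 0, 0], [0, 0.009, 0.12, 0, 0, 0, 0], [0, 0.009, 0.19, 0, 0, 0, 0], [0, 0.009, 0.26, 0, 0, 0, 0], [0, 0.009, 0.31, 0, 0, 0, 0], [0, 0.009, 0.34, 0, 0, 0, 0], [0, 0.009, 0.355, 0, 0, 0, 0], [0, 0.009, 0.36, 0, 0, 0, 0], [0, 0.009, 0.36, 0, 0, 0, 0], [0, 0.009, 0.36, 0, 0, 0, 0], [0, 0.009, 0.36, 0, 0, 0, 0]],
  ],
)

```text
time_s: 13.18
tool_pos: [0.6438, 0.1846, 0.0327]
tool_rot: [180.0, 0.1, -180.0]
force: [0.3, 0.4, 0.1]
grip_width: 0.0484
grasp_force: 25.0
```

>>> servo_tool(
  series=[
    [[0, -0.009, 0, 0, 0, 0, 0], [0, -0.009, 0.003, 0, 0, 0, 0], [0, -0.009, 0.003, 0, 0, 0, 0], [0, -0.009, 0.003, 0, 0, 0, 0.8], [0, -0.009, 0.003, 0, 0, 0, 0.8], [0, -0.009, 0.003, 0, 0, 0, 0.8], [0, -0.009, 0.003, 0, 0, 0, 0.8], [0, -0.009, 0.003, 0, 0, 0, 0.8], [0, -0.009, 0.003, 0, 0, 0, 0.8]],
  ],
)

```text
time_s: 13.93
tool_pos: [0.643, 0.1818, 0.0305]
tool_rot: [180.0, 0.0, -180.0]
force: [-1.1, 0.8, 0.2]
grip_width: 0.0687
grasp_force: 0.0
```

>>> servo_tool(
  series=[
    [[0, 0, -0.05, 0, 0, 0, 0.8], [0, 0, -0.15, 0, 0, 0, 0.8], [0, 0, -0.28, 0, 0, 0, 0.8], [0, 0, -0.4, 0, 0, 0, 0.8], [0, 0, -0.5, 0, 0, 0, 0.8], [0, 0, -0.55, 0, 0, 0, 0.8], [0, 0, -0.55, 0, 0, 0, 0.8], [0, 0, -0.55, 0, 0, 0, 0.8], [0, 0, -0.55, 0, 0, 0, 0.8]],
  ],
)

```text
time_s: 14.68
tool_pos: [0.6421, 0.1816, 0.194]
tool_rot: [-180.0, -0.1, -180.0]
force: [0.3, -0.0, -0.0]
grip_width: 0.0692
grasp_force: 0.0
```

```bash
python3 m.py black .04 22; python3 -c "
from h import *
o=get_obs();c=eyes.read_camera('wrist');d=c['depth'];cv2.imwrite('pics/w7.png',cv2.resize(c['frame'][100:280,200:440,::-1],None,fx=3,fy=3))"
```

```text
black seed px [321. 185.] [642.8 181.   47.1] [642.8 181.1  44.5  46.1] [320.6 185.8] tcp [642.1 181.6 194. ] [-1.8e+02 -1.0e-01 -1.8e+02]
shift units tx,ty [-0.0023 -0.0022]
```

View pics/w7.png

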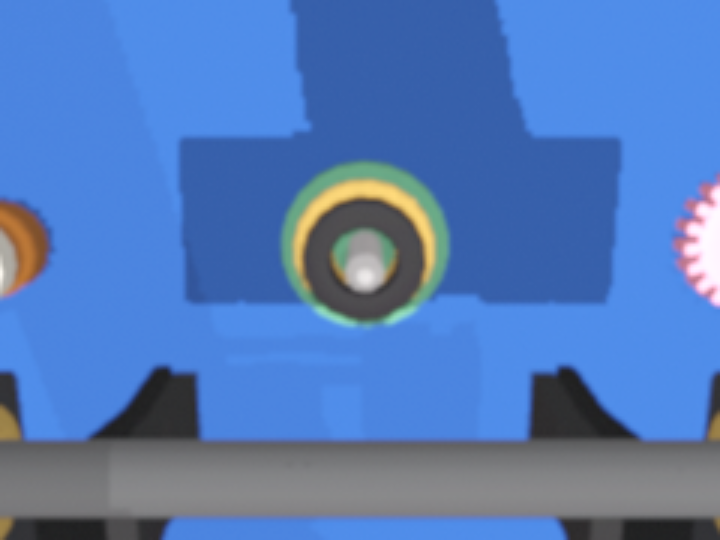

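The spacer is seated concentrically on the bush; crop centre (365,258). On to the steel ring at (409,-297).

>>> servo_tool(
  series=[
    [[0.39, -0.798, 0, 0, 0, 0, 0.8], [0.39, -0.798, 0, 0, 0, 0, 0.8], [0.39, -0.798, 0, 0, 0, 0, 0.8], [0.39, -0.798, 0, 0, 0, 0, 0.8], [0.39, -0.798, 0, 0, 0, 0, 0.8], [0.39, -0.798, 0, 0, 0, 0, 0.8], [0.39, -0.798, 0, 0, 0, 0, 0.8], [0.39, -0.798, 0, 0, 0, 0, 0.8]],
  ],
)

```text
time_s: 15.45
tool_pos: [0.5235, -0.0633, 0.1948]
tool_rot: [-179.9, -0.1, 179.5]
force: [0.9, -0.6, 0.6]
grip_width: 0.0695
grasp_force: 0.0
```

>>> servo_tool(
  series=[
    [[0.39, -0.798, 0, 0, 0, 0, 0.9], [0.39, -0.798, 0, 0, 0, 0, 0.9], [0.39, -0.798, 0, 0, 0, 0, 0.9], [0.39, -0.798, 0, 0, 0, 0, 0.9], [0.39, -0.798, 0, 0, 0, 0, 0.9], [0.39, -0.798, 0, 0, 0, 0, 0.9], [0.39, -0.798, 0, 0, 0, 0, 0.9], [0.39, -0.798, 0, 0, 0, 0, 0.9], [0.39, -0.798, 0, 0, 0, 0, 0.9], [0.39, -0.798, 0, 0, 0, 0, 0.9], [0.39, -0.798, 0, 0, 0, 0, 0.9], [0.39, -0.798, 0, 0, 0, 0, 0.9]],
  ],
)

```text
time_s: 16.45
tool_pos: [0.4102, -0.2954, 0.1952]
tool_rot: [180.0, -0.0, -179.8]
force: [-1.1, 0.2, -0.2]
grip_width: 0.0781
grasp_force: 0.0
```

```bash
python3 m.py grey .014 36; python3 -c "
from h import *;print(get_obs()['qpos'].round(1))"
```

```text
grey seed px [321. 181.] [ 408.5 -298.6   54.3] [ 408.5 -298.6   52.5   53. ] [318.5 178.9] tcp [ 410.2 -295.4  195.2] [ 180.    -0.  -179.8]
shift units tx,ty [ 0.0057 -0.0107]
[ -9.2   0.8  42.9 106.8  -0.6  72.6 124. ]
```

>>> servo_tool(
  series=[
    [[0.003, -0.006, 0.13, 0, 0, 0, 0.9], [0.003, -0.006, 0.26, 0, 0, 0, 0.9], [0.003, -0.006, 0.39, 0, 0, 0, 0.9], [0.003, -0.006, 0.5, 0, 0, 0, 0.9], [0.003, -0.006, 0.58, 0, 0, 0, 0.9], [0.003, -0.006, 0.61, 0, 0, 0, 0.9], [0.003, -0.006, 0.63, 0, 0, 0, 0.9], [0.003, -0.006, 0.634, 0, 0, 0, 0.9], [0.003, -0.006, 0.634, 0, 0, 0, 0.9], [0.003, -0.006, 0.634, 0, 0, 0, 0.9], [0.003, -0.006, 0.634, 0, 0, 0, 0.9]],
  ],
)

```text
time_s: 17.42
tool_pos: [0.4095, -0.2995, 0.0068]
tool_rot: [-180.0, 0.2, -180.0]
force: [-0.6, 0.5, 0.7]
grip_width: 0.0786
grasp_force: 0.0
```

>>> servo_tool(
  series=[
    [[0.003, 0, 0.01, 0, 0, 0, 0.9], [0.003, 0, 0.01, 0, 0, 0, 0], [0.003, 0, 0.01, 0, 0, 0, 0], [0.003, 0, 0.01, 0, 0, 0, 0], [0.003, 0, 0.01, 0, 0, 0, 0], [0.003, 0, 0.01, 0, 0, 0, 0], [0.003, 0, 0.01, 0, 0, 0, 0], [0.003, 0, 0.01, 0, 0, 0, 0]],
  ],
  grip_force=35,
)

```text
time_s: 18.08
tool_pos: [0.4074, -0.2989, 0.0024]
tool_rot: [180.0, 0.0, -180.0]
force: [-0.3, 0.6, 1.0]
grip_width: 0.0528
grasp_force: 35.0
```

>>> servo_tool(
  series=[
    [[0, 0, -0.05, 0, 0, 0, 0], [0, 0, -0.15, 0, 0, 0, 0], [0, 0, -0.27, 0, 0, 0, 0], [-0.04, 0.08, -0.37, 0, 0, 0, 0], [-0.09, 0.18, -0.45, 0, 0, 0, 0], [-0.14, 0.28, -0.52, 0, 0, 0, 0], [-0.19, 0.39, -0.52, 0, 0, 0, 0], [-0.25, 0.51, -0.52, 0, 0, 0, 0], [-0.31, 0.63, -0.52, 0, 0, 0, 0], [-0.36, 0.74, -0.52, 0, 0, 0, 0], [-0.392, 0.801, -0.52, 0, 0, 0, 0]],
  ],
)

```text
time_s: 19.0
tool_pos: [0.5258, -0.053, 0.1578]
tool_rot: [179.9, -0.0, -179.7]
force: [-0.3, 0.5, -1.9]
grip_width: 0.052
grasp_force: 35.0
```

>>> servo_tool(
  series=[
    [[-0.06, 0.12, 0, 0, 0, 0, 0], [-0.12, 0.24, 0, 0, 0, 0, 0], [-0.18, 0.36, 0, 0, 0, 0, 0], [-0.24, 0.48, 0, 0, 0, 0, 0], [-0.29, 0.59, 0, 0, 0, 0, 0], [-0.34, 0.69, 0, 0, 0, 0, 0], [-0.38, 0.77, 0, 0, 0, 0, 0], [-0.391, 0.801, 0, 0, 0, 0, 0], [-0.391, 0.801, 0, 0, 0, 0, 0], [-0.391, 0.801, 0, 0, 0, 0, 0], [-0.391, 0.801, 0, 0, 0, 0, 0], [-0.391, 0.801, 0, 0, 0, 0, 0]],
  ],
)

```text
time_s: 20.0
tool_pos: [0.6419, 0.179, 0.1585]
tool_rot: [-179.9, -0.0, 179.8]
force: [-0.4, 0.9, -1.2]
grip_width: 0.0522
grasp_force: 35.0
```

```bash
python3 m.py green .01 60; python3 -c "
from h import *;o=get_obs();print(o['tool_pos'],o['grip_width'])"
```

```text
green seed px [321. 186.] [642.7 181.7  70.5] [643.6 181.4  66.8  67.5] [323.6 177.5] tcp [641.9 179.  158.5] [-179.9   -0.   179.8]
shift units tx,ty [-0.0027  0.0091]
[0.64198765 0.17934657 0.15872199] 0.052342901370001395
```

>>> servo_tool(
  series=[
    [[0, 0, 0.05, 0, 0, 0, 0], [0, 0, 0.12, 0, 0, 0, 0], [0, 0, 0.19, 0, 0, 0, 0], [0, 0, 0.26, 0, 0, 0, 0], [0, 0, 0.31, 0, 0, 0, 0], [0, 0, 0.34, 0, 0, 0, 0], [0, 0, 0.36, 0, 0, 0, 0], [0, 0, 0.375, 0, 0, 0, 0], [0, 0, 0.375, 0, 0, 0, 0], [0, 0, 0.375, 0, 0, 0, 0], [0, 0, 0.375, 0, 0, 0, 0]],
  ],
)

```text
time_s: 20.97
tool_pos: [0.6429, 0.1819, 0.047]
tool_rot: [180.0, 0.1, -180.0]
force: [-1.1, 0.1, -1.5]
grip_width: 0.0522
grasp_force: 35.0
```

>>> servo_tool(
  series=[
    [[0, 0, 0.01, 0, 0, 0, 0], [0, 0, 0.01, 0, 0, 0, 0], [0, 0, 0.01, 0, 0, 0, 0], [0, 0, 0.01, 0, 0, 0, 0.85], [0, 0, 0.01, 0, 0, 0, 0.85], [0, 0, 0.01, 0, 0, 0, 0.85], [0, 0, 0.01, 0, 0, 0, 0.85], [0, 0, 0.01, 0, 0, 0, 0.85], [0, 0, 0.01, 0, 0, 0, 0.85], [0, 0, 0.01, 0, 0, 0, 0.85]],
  ],
)

```text
time_s: 21.8
tool_pos: [0.6422, 0.1818, 0.043]
tool_rot: [180.0, 0.0, -180.0]
force: [-0.2, -0.4, 0.1]
grip_width: 0.0736
grasp_force: 0.0
```

>>> servo_tool(
  series=[
    [[0, 0, -0.05, 0, 0, 0, 0.85], [0, 0, -0.15, 0, 0, 0, 0.85], [0, 0, -0.28, 0, 0, 0, 0.85], [0, 0, -0.4, 0, 0, 0, 0.85], [0, 0, -0.5, 0, 0, 0, 0.85], [0, 0, -0.52, 0, 0, 0, 0.85], [0, 0, -0.52, 0, 0, 0, 0.85], [0, 0, -0.52, 0, 0, 0, 0.85], [0, 0, -0.52, 0, 0, 0, 0.85]],
  ],
)

```text
time_s: 22.55
tool_pos: [0.641, 0.1816, 0.1968]
tool_rot: [-179.9, -0.2, -180.0]
force: [-0.2, 0.9, 0.8]
grip_width: 0.0742
grasp_force: 0.0
```

```bash
python3 m.py grey .054 30;python3 -c "
from h import *
o=get_obs();c=eyes.read_camera('wrist');cv2.imwrite('pics/w8.png',cv2.resize(c['frame'][100:280,200:440,::-1],None,fx=3,fy=3))"
```

```text
grey seed px [321. 188.] [639.  181.1  61.9] [638.7 181.4  55.4  61.4] [321.  184.8] tcp [641.  181.6 196.8] [-179.9   -0.2 -180. ]
shift units tx,ty [ 0.0066 -0.0017]
```

View pics/w8.png

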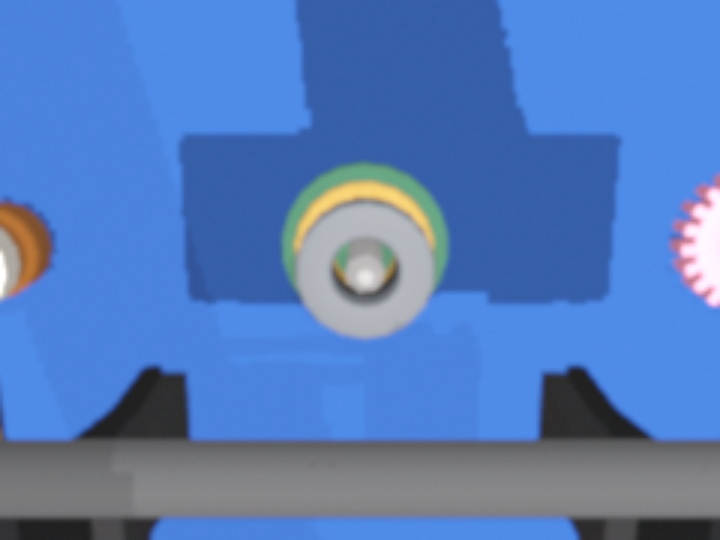

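The ring is seated around the pin; crop centre (365,268). Next is the yellow cap at (646,-224).

>>> servo_tool(
  series=[
    [[-0.006, -0.676, 0, 0, 0, 0, 0.85], [-0.006, -0.676, 0, 0, 0, 0, 0.85], [-0.006, -0.676, 0, 0, 0, 0, 0.85], [-0.006, -0.676, 0, 0, 0, 0, 0.85], [-0.006, -0.676, 0, 0, 0, 0, 0.85], [-0.006, -0.676, 0, 0, 0, 0, 0.85]],
  ],
)

```text
time_s: 23.15
tool_pos: [0.6424, -0.0335, 0.1982]
tool_rot: [-179.6, -0.1, 179.2]
force: [-0.1, -2.4, -1.1]
grip_width: 0.074
grasp_force: 0.0
```

>>> servo_tool(
  series=[
    [[-0.006, -0.676, 0, 0, 0, 0, 0.6], [-0.006, -0.676, 0, 0, 0, 0, 0.6], [-0.006, -0.676, 0, 0, 0, 0, 0.6], [-0.006, -0.676, 0, 0, 0, 0, 0.6], [-0.006, -0.676, 0, 0, 0, 0, 0.6], [-0.006, -0.676, 0, 0, 0, 0, 0.6], [-0.006, -0.676, 0, 0, 0, 0, 0.6], [-0.006, -0.676, 0, 0, 0, 0, 0.6], [-0.006, -0.676, 0, 0, 0, 0, 0.6], [-0.006, -0.676, 0, 0, 0, 0, 0.6]],
  ],
)

```text
time_s: 23.98
tool_pos: [0.6464, -0.2212, 0.1983]
tool_rot: [179.9, -0.0, -179.8]
force: [-0.2, -1.2, 0.8]
grip_width: 0.0524
grasp_force: 0.0
```

```bash
python3 m.py yellow .021 50;python3 -c "
from h import *
o=get_obs();c=eyes.read_camera('wrist');cv2.imwrite('pics/w9.png',cv2.resize(c['frame'][100:280,200:440,::-1],None,fx=3,fy=3))"
```

```text
yellow seed px [321. 181.] [ 645.4 -224.8   43.4] [ 646.  -224.6   37.7   39.5] [321.7 178.9] tcp [ 646.4 -221.2  198.3] [ 179.9   -0.  -179.8]
shift units tx,ty [ 0.0034 -0.012 ]
```

View pics/w9.png

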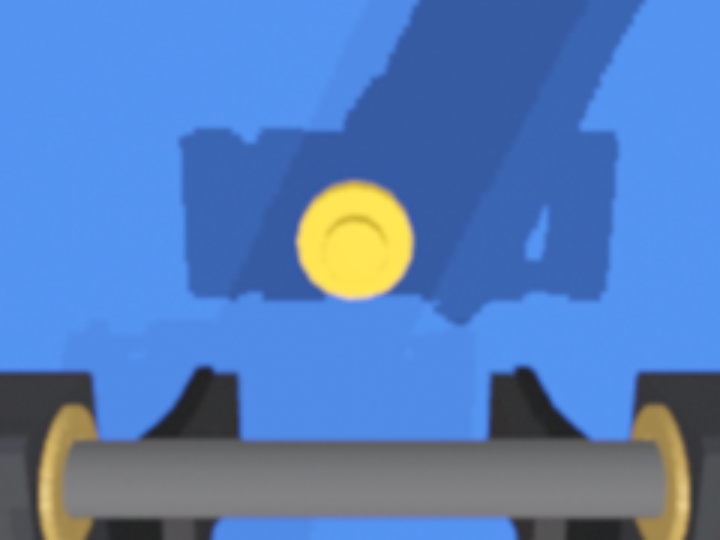

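The cap's skirt is centred at crop (355,240), which matches the commanded hover. Descending to the knob.

>>> servo_tool(
  series=[
    [[0.001, -0.002, 0.13, 0, 0, 0, 0.6], [0.001, -0.002, 0.26, 0, 0, 0, 0.6], [0.001, -0.002, 0.38, 0, 0, 0, 0.6], [0.001, -0.002, 0.47, 0, 0, 0, 0.6], [0.001, -0.002, 0.53, 0, 0, 0, 0.6], [0.001, -0.002, 0.56, 0, 0, 0, 0.6], [0.001, -0.002, 0.573, 0, 0, 0, 0.6], [0.001, -0.002, 0.573, 0, 0, 0, 0.6], [0.001, -0.002, 0.573, 0, 0, 0, 0.6], [0.001, -0.002, 0.573, 0, 0, 0, 0.6]],
  ],
)

```text
time_s: 24.92
tool_pos: [0.6469, -0.2249, 0.0289]
tool_rot: [-180.0, 0.2, -180.0]
force: [0.1, 0.2, -0.3]
grip_width: 0.0522
grasp_force: 0.0
```

>>> servo_tool(
  series=[
    [[0, 0, 0, 0, 0, 0, 0], [0, 0, 0, 0, 0, 0, 0], [0, 0, 0, 0, 0, 0, 0], [0, 0, 0, 0, 0, 0, 0], [0, 0, 0, 0, 0, 0, 0], [0, 0, 0, 0, 0, 0, 0], [0, 0, 0, 0, 0, 0, 0]],
  ],
  grip_force=25,
)

```text
time_s: 25.5
tool_pos: [0.6456, -0.2245, 0.0271]
tool_rot: [180.0, 0.0, -180.0]
force: [-0.7, 0.5, 1.2]
grip_width: 0.025
grasp_force: 25.0
```

>>> servo_tool(
  series=[
    [[0, 0, -0.05, 0, 0, 0, 0], [0, 0, -0.15, 0, 0, 0, 0], [0, 0, -0.27, 0, 0, 0, 0], [0, 0.06, -0.36, 0, 0, 0, 0], [0, 0.15, -0.41, 0, 0, 0, 0], [0, 0.26, -0.41, 0, 0, 0, 0], [0, 0.38, -0.41, 0, 0, 0, 0], [0, 0.5, -0.41, 0, 0, 0, 0], [0, 0.6, -0.41, 0, 0, 0, 0], [0.004, 0.677, -0.41, 0, 0, 0, 0]],
  ],
)

```text
time_s: 26.33
tool_pos: [0.6444, -0.0173, 0.151]
tool_rot: [179.9, 0.1, -179.8]
force: [1.1, -0.2, -0.8]
grip_width: 0.0249
grasp_force: 25.0
```

>>> servo_tool(
  series=[
    [[0.004, 0.1, 0, 0, 0, 0, 0], [0.004, 0.22, 0, 0, 0, 0, 0], [0.004, 0.34, 0, 0, 0, 0, 0], [0.004, 0.46, 0, 0, 0, 0, 0], [0.004, 0.57, 0, 0, 0, 0, 0], [0.004, 0.64, 0, 0, 0, 0, 0], [0.004, 0.677, 0, 0, 0, 0, 0], [0.004, 0.677, 0, 0, 0, 0, 0], [0.004, 0.677, 0, 0, 0, 0, 0], [0.004, 0.677, 0, 0, 0, 0, 0], [0.004, 0.677, 0, 0, 0, 0, 0]],
  ],
)

```text
time_s: 27.25
tool_pos: [0.6435, 0.1785, 0.1504]
tool_rot: [-179.9, 0.0, 179.8]
force: [-0.2, -0.7, -0.7]
grip_width: 0.025
grasp_force: 25.0
```

```bash
python3 m.py green .01 60 pics/w10.png; python3 -c "
from h import *;o=get_obs();print(o['tool_pos'],o['grip_width'])"
```

```text
green seed px [321. 188.] [642.7 181.4  70.4] [645.  181.5  67.2  70.2] [323.1 174. ] tcp [643.5 178.5 150.4] [-179.9    0.   179.8]
shift units tx,ty [0.0028 0.0098]
[0.64345162 0.17889518 0.15026277] 0.024675996340395398
```

View pics/w10.png

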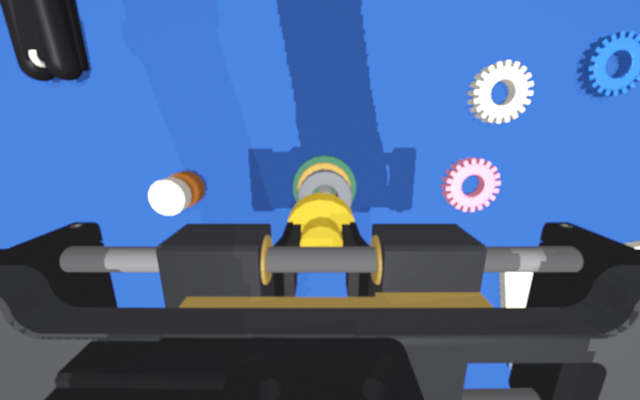

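The cap is held above the stack at (324,188), upright. Lowering.

>>> servo_tool(
  series=[
    [[0, 0, 0.01, 0, 0, 0, 0], [0, 0, 0.04, 0, 0, 0, 0], [0, 0, 0.08, 0, 0, 0, 0], [0, 0, 0.12, 0, 0, 0, 0], [0, 0, 0.16, 0, 0, 0, 0], [0, 0, 0.19, 0, 0, 0, 0], [0, 0, 0.21, 0, 0, 0, 0], [0, 0, 0.22, 0, 0, 0, 0], [0, 0, 0.222, 0, 0, 0, 0], [0, 0, 0.222, 0, 0, 0, 0], [0, 0, 0.222, 0, 0, 0, 0]],
  ],
)

```text
time_s: 28.22
tool_pos: [0.6435, 0.1819, 0.0841]
tool_rot: [180.0, 0.1, -180.0]
force: [0.1, 0.2, 0.3]
grip_width: 0.025
grasp_force: 25.0
```

>>> servo_tool(
  series=[
    [[0, 0, 0.008, 0, 0, 0, 0], [0, 0, 0.008, 0, 0, 0, 0], [0, 0, 0.008, 0, 0, 0, 0], [0, 0, 0.008, 0, 0, 0, 0.6], [0, 0, 0.008, 0, 0, 0, 0.6], [0, 0, 0.008, 0, 0, 0, 0.6], [0, 0, 0.008, 0, 0, 0, 0.6], [0, 0, 0.008, 0, 0, 0, 0.6], [0, 0, 0.008, 0, 0, 0, 0.6], [0, 0, 0.008, 0, 0, 0, 0.6]],
  ],
)

```text
time_s: 29.05
tool_pos: [0.643, 0.1817, 0.081]
tool_rot: [180.0, 0.0, -180.0]
force: [-0.1, -0.1, -0.1]
grip_width: 0.0514
grasp_force: 0.0
```

>>> servo_tool(
  series=[
    [[0, 0, -0.05, 0, 0, 0, 0.6], [0, 0, -0.15, 0, 0, 0, 0.6], [0, 0, -0.28, 0, 0, 0, 0.6], [0, 0, -0.39, 0, 0, 0, 0.6], [0, 0, -0.39, 0, 0, 0, 0.6], [0, 0, -0.39, 0, 0, 0, 0.6], [0, 0, -0.39, 0, 0, 0, 0.6]],
  ],
)

```text
time_s: 29.63
tool_pos: [0.6427, 0.1818, 0.1977]
tool_rot: [180.0, -0.0, -180.0]
force: [0.3, 0.2, -0.6]
grip_width: 0.0523
grasp_force: 0.0
```

```bash
python3 m.py yellow .075 50; python3 m.py white .014 60 >/dev/null
python3 - <<'E'
from h import *
o=get_obs();c=eyes.read_camera("wrist");print(o["tool_pos"])
m=sel(c["frame"],"white");k=np.zeros_like(m);k[30:160,400:560]=1
q=max(cv2.findContours(m*k,cv2.RETR_EXTERNAL,cv2.CHAIN_APPROX_NONE)[0],key=cv2.contourArea)[:,0]
print(q.mean(0),cv2.minEnclosingCircle(np.float32(rays(c,q,.014,o)[:,:2]*1000)))
E
```

```text
yellow seed px [321. 192.] [643.1 181.7  45. ] [642.4 181.5  42.1  44.5] [320.9 191.5] tcp [642.7 181.8 197.7] [ 180.   -0. -180.]
shift units tx,ty [-0.0013 -0.0002]
[0.64201177 0.18165185 0.19621528]
[474.87142857  98.6952381 ] ((543.8013916015625, 361.4318542480469), 32.97199630737305)
```

The cap is on the pin axis within 1 mm at the expected height. Now the white gear.

>>> servo_tool(
  series=[
    [[0.332, 0.609, 0, 0, 0, 0, 0.95], [0.332, 0.609, 0, 0, 0, 0, 0.95], [0.332, 0.609, 0, 0, 0, 0, 0.95], [0.332, 0.609, 0, 0, 0, 0, 0.95], [0.332, 0.609, 0, 0, 0, 0, 0.95], [0.332, 0.609, 0, 0, 0, 0, 0.95], [0.332, 0.609, 0, 0, 0, 0, 0.95], [0.332, 0.609, 0, 0, 0, 0, 0.95], [0.332, 0.609, 0, 0, 0, 0, 0.95], [0.332, 0.609, 0, 0, 0, 0, 0.95], [0.332, 0.609, 0, 0, 0, 0, 0.95]],
  ],
)

```text
time_s: 30.7
tool_pos: [0.5443, 0.3626, 0.1979]
tool_rot: [-180.0, 0.0, 179.8]
force: [-0.4, -0.9, -0.3]
grip_width: 0.0826
grasp_force: 0.0
```

```bash
python3 m.py white .014 40; python3 -c "
from h import *;o=get_obs();print(o['tool_pos'],o['qpos'].round(1))"
```

```text
white seed px [321. 180.] [542.6 364.9  62.6] [542.5 364.6  57.7  59. ] [322.9 178.6] tcp [544.3 362.6 197.9] [-180.     0.   179.8]
shift units tx,ty [0.0058 0.0077]
[0.54417416 0.36298652 0.19800434] [-52.3  20.1  20.9  85.2  -7.2  76.1  59.1]
```

>>> servo_tool(
  series=[
    [[0.002, 0.002, 0.13, 0, 0, 0, 0.95], [0.002, 0.002, 0.26, 0, 0, 0, 0.95], [0.002, 0.002, 0.39, 0, 0, 0, 0.95], [0.002, 0.002, 0.5, 0, 0, 0, 0.95], [0.002, 0.002, 0.58, 0, 0, 0, 0.95], [0.002, 0.002, 0.62, 0, 0, 0, 0.95], [0.002, 0.002, 0.643, 0, 0, 0, 0.95], [0.002, 0.002, 0.643, 0, 0, 0, 0.95], [0.002, 0.002, 0.643, 0, 0, 0, 0.95], [0.002, 0.002, 0.643, 0, 0, 0, 0.95]],
  ],
)

```text
time_s: 31.58
tool_pos: [0.5442, 0.3659, 0.0073]
tool_rot: [179.9, 0.2, -180.0]
force: [-0.0, 0.7, 0.5]
grip_width: 0.0824
grasp_force: 0.0
```

>>> servo_tool(
  series=[
    [[0, 0, 0.003, 0, 0, 0, 0], [0, 0, 0.003, 0, 0, 0, 0], [0, 0, 0.003, 0, 0, 0, 0], [0, 0, 0.003, 0, 0, 0, 0], [0, 0, 0.003, 0, 0, 0, 0], [0, 0, 0.003, 0, 0, 0, 0], [0, 0, 0.003, 0, 0, 0, 0]],
  ],
)

```text
time_s: 32.17
tool_pos: [0.5428, 0.3652, 0.0045]
tool_rot: [180.0, 0.0, -180.0]
force: [-0.6, -0.2, 2.0]
grip_width: 0.0586
grasp_force: 25.0
```

>>> servo_tool(
  series=[
    [[0, 0, -0.05, 0, 0, 0, 0], [0, 0, -0.15, 0, 0, 0, 0], [0, 0, -0.27, 0, 0, 0, 0], [0.06, -0.02, -0.38, 0, 0, 0, 0], [0.16, -0.07, -0.46, 0, 0, 0, 0], [0.26, -0.12, -0.52, 0, 0, 0, 0], [0.36, -0.17, -0.52, 0, 0, 0, 0], [0.43, -0.2, -0.52, 0, 0, 0, 0], [0.473, -0.218, -0.52, 0, 0, 0, 0], [0.473, -0.218, -0.52, 0, 0, 0, 0], [0.473, -0.218, -0.52, 0, 0, 0, 0], [0.473, -0.218, -0.52, 0, 0, 0, 0]],
  ],
)

```text
time_s: 33.17
tool_pos: [0.4017, 0.2999, 0.1604]
tool_rot: [180.0, 0.1, -180.0]
force: [-0.2, -0.6, -1.0]
grip_width: 0.0584
grasp_force: 25.0
```

```bash
python3 m.py red .01 60 pics/w11.png; python3 -c "
from h import *;o=get_obs();print(o['tool_pos'],o['grip_width'])"
```

```text
red seed px [321. 186.] [400.3 298.7  69.9] [393.8 298.8  54.3  71.4] [320.4 181. ] tcp [401.7 299.9 160.4] [ 1.8e+02  1.0e-01 -1.8e+02]
shift units tx,ty [ 0.0046 -0.0039]
[0.40177699 0.29979529 0.16019595] 0.05887977643835332
```

View pics/w11.png

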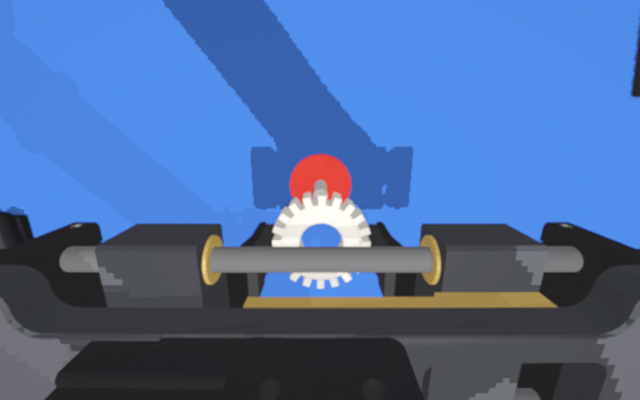

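The gear is held level, with the red carrier and pin at (320,182) centred below. Lowering.

>>> servo_tool(
  series=[
    [[0.002, -0.002, 0.05, 0, 0, 0, 0], [0.002, -0.002, 0.12, 0, 0, 0, 0], [0.002, -0.002, 0.19, 0, 0, 0, 0], [0.002, -0.002, 0.26, 0, 0, 0, 0], [0.002, -0.002, 0.33, 0, 0, 0, 0], [0.002, -0.002, 0.4, 0, 0, 0, 0], [0.002, -0.002, 0.45, 0, 0, 0, 0], [0.002, -0.002, 0.475, 0, 0, 0, 0], [0.002, -0.002, 0.475, 0, 0, 0, 0], [0.002, -0.002, 0.475, 0, 0, 0, 0], [0.002, -0.002, 0.475, 0, 0, 0, 0]],
  ],
)

```text
time_s: 34.13
tool_pos: [0.4012, 0.2995, 0.0185]
tool_rot: [179.9, 0.1, -180.0]
force: [-0.1, 0.0, -0.6]
grip_width: 0.059
grasp_force: 25.0
```

>>> servo_tool(
  series=[
    [[0, 0, 0.01, 0, 0, 0, 0], [0, 0, 0.01, 0, 0, 0, 0], [0, 0, 0.01, 0, 0, 0, 0], [0, 0, 0.01, 0, 0, 0, 0.95], [0, 0, 0.01, 0, 0, 0, 0.95], [0, 0, 0.01, 0, 0, 0, 0.95], [0, 0, 0.01, 0, 0, 0, 0.95], [0, 0, 0.01, 0, 0, 0, 0.95], [0, 0, 0.01, 0, 0, 0, 0.95], [0, 0, 0.01, 0, 0, 0, 0.95]],
  ],
)

```text
time_s: 34.97
tool_pos: [0.4002, 0.2989, 0.0147]
tool_rot: [180.0, 0.0, -180.0]
force: [-0.0, -0.2, 0.2]
grip_width: 0.0819
grasp_force: 0.0
```

>>> servo_tool(
  series=[
    [[0, 0, -0.05, 0, 0, 0, 0.95], [0, 0, -0.15, 0, 0, 0, 0.95], [0, 0, -0.28, 0, 0, 0, 0.95], [0, 0, -0.4, 0, 0, 0, 0.95], [0, 0, -0.5, 0, 0, 0, 0.95], [0, 0, -0.6, 0, 0, 0, 0.95], [0, 0, -0.6, 0, 0, 0, 0.95], [0, 0, -0.6, 0, 0, 0, 0.95]],
  ],
)

```text
time_s: 35.63
tool_pos: [0.4012, 0.2998, 0.1966]
tool_rot: [179.8, 0.2, -180.0]
force: [-0.5, -0.2, -0.5]
grip_width: 0.0828
grasp_force: 0.0
```

```bash
python3 m.py white .024 35
python3 - <<'E'
from h import *
t=eyes.read_camera("top");s=eyes.read_camera("side")
print(circ(t,"yellow",(271,163),.075,r=25),circ(t,"notblue",(328,162),.05,r=17),circ(t,"notblue",(370,223),.02,r=24))
a=cv2.resize(s["frame"][120:220,230:390,::-1],(800,500),interpolation=cv2.INTER_CUBIC);cv2.imwrite("pics/s2.png",a)
E
```

```text
white seed px [321. 182.] [400.5 299.2  61.9] [400.1 298.9  56.1  56.2] [319.8 180.9] tcp [401.2 299.8 196.6] [ 179.8    0.2 -180. ]
shift units tx,ty [ 0.0024 -0.002 ]
(array([643. , 182.4,  47.3]), array([643.1, 182.6,  45.2,  45.4]), array([268.5, 157.4])) (array([639.4,  27.1,  49.9]), array([639.1,  25.8,  39.4,  49.3]), array([328. , 162.1])) (array([482. , -89.3,  86.5]), array([483.7, -90.7,  42.5,  90.9]), array([370.2, 221.2]))
```

View pics/s2.png

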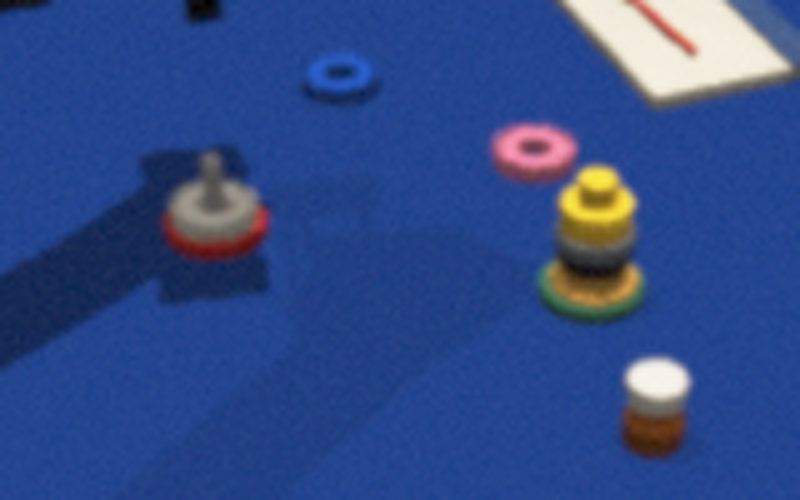

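The side view shows the full stack upright on the green carrier at (595,240), and the gear flat on the red one at (215,215). The vial and mouse haven't moved and the gripper is clear, so I'm handing in.

```bash
python3 -c "
from h import *
print(env.sign_off())"
```

```text
the job is handed in; nothing more can be done
None
```

I handed the job in at about 36 s of the 144 s: the last pictures show bush, spacer, ring and cap stacked on the green carrier, the white gear flat on the red one, and the mouse and vial where they were; sign-off returned no verdict.

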